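# Find the stamped crate and send it past the dispatch line

## Robot

A 6-joint arm with a two-finger parallel gripper is mounted at the origin on the work surface. World frame = base frame: x ahead of the robot, y to its left, z up, the work surface at z = 0. Lengths are in m, angles in degrees, forces in N, time in s.
With the tool pointing down it reaches from about 0.25 to 0.725 m from the base axis. Payload 9.7 kg.
Tool frame: the origin (TCP) lies midway between the tips of the shut fingers; the grasp point (between the pads) lies 19 mm behind it; x points along the fingers, y is the direction in which the jaws open and shut, and the axes are right-handed (so a half turn about x gives the same grasp; the last joint's range is limited). The gripper opens to 85 mm and grips with 20 to 120 N. Pads are 22 mm wide; open, the fingers measure 114 mm over their backs; the gripper's body (76 mm by 85 mm) begins 54 mm behind the grasp point. The pads swing forward as they close: fully open they stand 13 mm farther back than shut.
Start: joints at [64.744, 4.979, 10.078, 95.1, 0, 90], TCP at [0.235, 0.497, 0.231] pointing down, gripper open.
Joint ranges: [-179.16, 179.16], [-48.56, 103.87], [-65.8, 70.77], [-126.05, 130.52], [-82.76, 87.17], [-180, 180]. Speed limits (degrees/s): [127.2, 127.2, 147.25, 180, 180, 180].

## Interface

Orientations are given as [roll, pitch, yaw] about the fixed x, y, z axes, in that order (R = Rz(yaw) Ry(pitch) Rx(roll)).
In Python, from workcell import bot, cams gives the robot as it stands.
- The arm moves only by the tool apply_moves, never from a script. Its argument "commands" is a list of rows, each a list of 5 numbers: the shift along the tool's x, y, z in m, then the turn about the tool's x in rad, then the opening, from -1 (shut) to 1 (fully open). In form: [[tx, ty, tz, roll, hand], ...]. A call has 1 to 12 rows; each row is the pose to reach, as a shift and turn from the pose measured when the call began, along the tool's axes at that moment; what a row does not reach only later rows make up. A row lasts 1/10 s, in which the tool goes at most 50 mm and 8.59 degrees, less where a joint would pass 70% of its speed; a pose out of reach is approached as far as the arm can. A call with a gripper value outside its range is refused whole. The fingers move at their own pace and stop on an object; "newtons" is the grip in N (left out, the last holds). Time passes only in rows, so rows that repeat a pose let the fingers close. It gives the time, the measured TCP pose, the force and the opening at its end, in the units of the state.
- bot.get_obs(): the state, without advancing time (a new reading comes with each control period).
- cams.camera(name): name is "scene" or "top" or "wrist"; returns a dict with "frame" (480x640x3 uint8, blue, green, red), "depth" (480x640 float32, m along the optical axis (not along the pixel's ray), 0 where there is no reading), "camera_matrix" (3x3 intrinsics, pixels), "R" (3x3) and "t" (3): a world point X has camera coordinates R X + t; the wrist camera has in their place "mount" (4x4, takes a point from camera to tool coordinates, whose origin is the TCP and whose axes are the tool frame's). Camera axes: x right, y down, z forward; pixel columns grow to the right and rows downward; lengths in m; the calibration is good to about 2 mm. A picture is of the moment at which its call begins: read the wrist's pose just before it.
- bot.job_done(): hands the job in, once; it reports no verdict.
Trained networks look in the newest picture that a camera, given by its name, has taken for a name from the list of things; names that differ only in an ending like _2 or _b are one class to them, and where a whole thing is asked for, a point or a joint stands for the part that bears it (a point fixed in the world has none). Each returns a list of dicts, best first, with "confidence" (0 to 1); they miss things now and then, are a little off and sometimes report something else, mostly with a low value. They report only what shows in the picture. A call takes as long as a camera call. They do not tell look-alikes from the thing itself.
- cams.spot_in(name, camera): "rect" ([left, top, right, bottom] in pixels, round what is visible of it).
The state is a dict: "time": time; "q": joint angles; "qd": joint speeds; "joint_efforts": joint torques, N m; "ee_pos": TCP position; "tcp_rot": TCP orientation; "wrist_force": force on the tool from outside, world axes, zero at the start; "torque": the same for the moment, N m; "opening": finger opening in m.
Only numpy, scipy, OpenCV 4.12 (cv2) and the standard library are available. Lean on these libraries where they do the work, as an engineer would, in place of code of your own. Each camera call takes 0.05 s, during which the arm holds its last target. There are 200 camera calls.

## Task

Check under both small plywood crates, the left one first and then the right one (left and right as seen from the robot): with the fingertips tip each towards the robot over the edge of the wooden stop board, by 60 degrees or more, so that its underside can be seen from across the bench, and bring it back down flat. Then push the crate that is stamped underneath along the bench until it stands flat and completely past the white dispatch line. Never pick a crate up, leave the unstamped one flat by the board, and do not disturb anything else on the bench.

Things in the scene. Friction and masses are not known exactly. Their poses are not given: they have to be found in the camera images.
- crate_a: open plywood crate 90 deep (own x, away from the robot) x 150 wide (own y) x 75 high, walls and floor 8 thick, empty, heavy base, 0.2 to 0.45 kg; origin at the centre of its underside, z up. Starts flat, its near long wall 5 to 10 beyond the stop board's far edge. Looks like crate_b from above; either may stand left or right.
- crate_b: same size, look, origin and axes as crate_a; either may stand left or right. A crate tips about its near bottom edge, against the board, when its near wall is pulled towards the robot from inside near the rim; it falls back flat by itself from tilts under about 65 degrees, beyond that onto its side on the board. Tipping shifts it by up to about 25.
- stamp (a point): centre of the stamp, a black ring 80 across with a bar through it, inked at the middle of the underside of one of the crates: it shows only when that crate is tipped. It coincides with its crate's origin; the other crate is bare underneath.
- stop_board: fixed wooden stop board on the bench on the robot's side of both crates: 110 deep (own x), 600 long (own y), 10 high; origin at the centre of its underside, so its far edge is 55 from the origin along own x.
- dispatch_line: white tape stripe across the bench, the dispatch line: 20 wide (own x, pointing away from the robot), 620 long (own y), flush with the bench; origin at its centre.
- ink_jar: small closed ink jar, 38 across, 65 high, standing between the crates; origin at the centre of its underside. To be left alone.
- tape_roll: roll of paper tape lying flat, 52 across, 24 high, beyond the dispatch line near the middle; origin at the centre of its underside. To be left alone.
- squeegee: wooden squeegee, 200 long, 65 wide with its rubber blade, 45 high, lying at the right side, pointing away from the robot; origin at the centre of its underside. To be left alone.
- ink_tub: large closed ink tub, 84 across, 100 high, at the left side; origin at the centre of its underside. To be left alone.
- sheet_pack: flat pack of sheets 180 x 130 x 35, at the left side; origin at the centre of its underside. To be left alone.
- spatula: spatula lying at the right side; origin at the centre of its underside. To be left alone.
- spray_can: can 56 across, 150 high, left of the left crate, nearer the robot; origin at the centre of its underside. To be left alone.
Not all that is in view belongs to the job. Leave any red look-alike of the crate_b alone.

How it is judged:
By the outcome, as a careful person would: the job done as asked, in the order asked, and still so for the second after the job is handed in, with the robot touching nothing.
It also fails if it takes over 72 s, if anything falls off the work surface, if the arm or the gripper's body presses on something with over 40 N, if the wrist force passes 120 N, or if a joint passes its speed limit or range.

## Working session

There is one attempt and no reset: what is moved stays moved. The work goes in short steps, Python scripts to look and compute and a tool call to move; the robot and the scene stay as the last step left them, time stands still between calls to the robot, and variables do not carry over. Pictures are saved under pics/ and viewed, about 8 in all and at most 12, crops included, and the job is handed in when it is done.

Besides the shell and the picture viewer there is one more tool, called by a JSON object that holds its "name" and its "arguments", one argument or row to a line. apply_moves: Moves the arm, as the interface text tells. Its arguments: {"type":"object","properties":{"commands":{"type":"array"},"newtons":{"type":"number"}},"required":["commands"]}

```bash
ls; mkdir -p pics; cat > h.py <<'E'
import numpy as np, cv2
from workcell import bot, cams
from scipy.spatial.transform import Rotation as Ro
def cloud(c):
    K=c["camera_matrix"];d=c["depth"];v,u=np.mgrid[:480,:640]
    P=np.stack([(u-K[0,2])/K[0,0]*d,(v-K[1,2])/K[1,1]*d,d],-1)
    W=(P-c["t"])@c["R"]   # R^T (P-t)
    W[d==0]=np.nan
    return W
E
python3 - <<'E'
from h import *
o=bot.get_obs();print(o)
for n in ["scene","top"]:
    c=cams.camera(n);cv2.imwrite(f"pics/{n}0.png",c["frame"]);W=cloud(c)
    print(n,"campos",-c["R"].T@c["t"], c["camera_matrix"][0,0])
    for k in ["crate_a","stop_board","dispatch_line","ink_jar","tape_roll","squeegee","ink_tub","sheet_pack","spatula","spray_can"]:
        for r in cams.spot_in(k,n)[:4]:
            l,t,rr,b=[int(x) for x in r["rect"]]
            w=W[max(t,0):b,max(l,0):rr].reshape(-1,3);u,v=(l+rr)//2,(t+b)//2
            print(k,round(r["confidence"],2),[l,t,rr,b],np.round(W[min(v,479),min(u,639)],3),"zmax",np.round(np.nanmax(w[:,2]),3))
E
```

```text
pics
{'time': 0.0, 'q': array([6.47450986e+01, 5.01149951e+00, 1.00333695e+01, 9.51002268e+01,
       1.34194734e-03, 8.99980221e+01]), 'qd': array([-0.02358769, -0.05612204,  0.09595151, -0.03814402,  0.00021969,
       -0.00411807]), 'joint_efforts': array([-2.50961712e-03, -5.20386457e+01,  4.64811730e+01,  1.58978859e-02,
       -3.64641471e-05, -3.90154938e-06]), 'ee_pos': array([0.23454671, 0.49721558, 0.23056953]), 'tcp_rot': array([ -90.98313518,   89.9216317 , -116.23605961]), 'wrist_force': array([-0.54687659,  0.606539  , -0.31514754]), 'torque': array([-0.03001689,  0.04469406,  0.04627267]), 'opening': 0.08563134774998866}
scene campos [1.26631317 0.21729828 1.21322218] 596.6037570118646
crate_a 0.94 [191, 111, 254, 169] [ 0.21  -0.319  0.01 ] zmax 0.082
crate_a 0.87 [362, 209, 431, 265] [0.433 0.195 0.005] zmax 0.084
crate_a 0.82 [205, 203, 277, 254] [ 0.481 -0.185  0.005] zmax 0.084
stop_board 0.78 [212, 181, 448, 227] [0.366 0.017 0.007] zmax 0.084
dispatch_line 0.78 [195, 260, 452, 291] [0.571 0.042 0.001] zmax 0.019
ink_jar 0.59 [317, 222, 335, 248] [0.5   0.036 0.0
[... 928 characters left out ...]
[0.368 0.017 0.006] zmax 0.082
ink_jar 0.7 [313, 235, 329, 254] [0.483 0.033 0.066] zmax 0.071
tape_roll 0.47 [304, 154, 322, 177] [ 0.711  0.06  -0.004] zmax 0.029
squeegee 0.73 [483, 159, 520, 235] [ 0.623 -0.439  0.046] zmax 0.051
ink_tub 0.75 [139, 140, 201, 215] [0.656 0.438 0.039] zmax 0.045
ink_tub 0.68 [115, 240, 157, 272] [0.437 0.489 0.103] zmax 0.152
sheet_pack 0.62 [139, 140, 201, 214] [0.656 0.438 0.039] zmax 0.045
sheet_pack 0.49 [210, 261, 443, 322] [0.366 0.017 0.008] zmax 0.082
spatula 0.63 [499, 242, 530, 349] [ 0.367 -0.486 -0.002] zmax 0.025
spray_can 0.83 [156, 261, 195, 288] [0.392 0.377 0.149] zmax 0.157
spray_can 0.7 [227, 233, 289, 274] [0.462 0.2   0.008] zmax 0.082
```

View pics/top0.png

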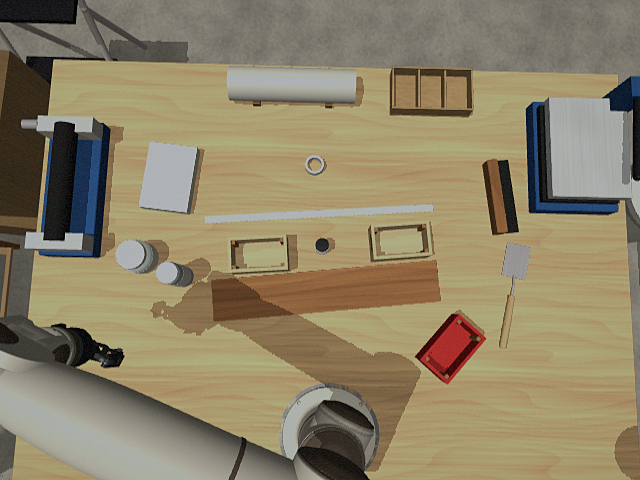

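View pics/scene0.png

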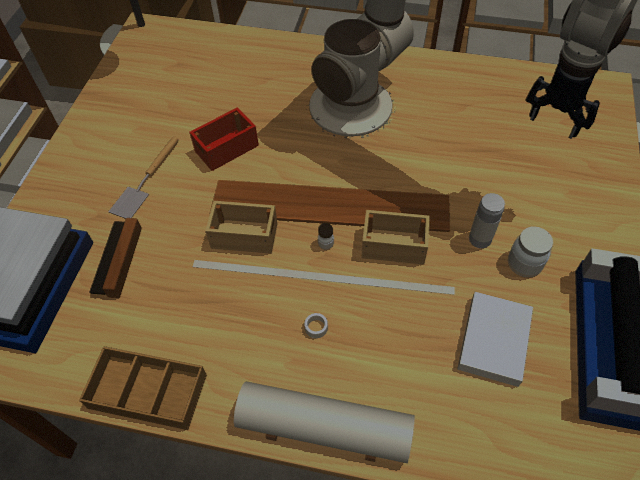

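```bash
python3 - <<'E'
from h import *
c=cams.camera("top");W=cloud(c)
def rect(name,x0,x1,y0,y1,z0,z1):
    m=(W[...,0]>x0)&(W[...,0]<x1)&(W[...,1]>y0)&(W[...,1]<y1)&(W[...,2]>z0)&(W[...,2]<z1)
    p=W[m][:,:2].astype(np.float32)
    r=cv2.minAreaRect(p*1000);print(name,len(p),"med z",np.median(W[m][:,2]).round(3),"c",np.round(r[0],1),"size",np.round(r[1],1),"ang",round(r[2],2))
    print(np.round(cv2.boxPoints(r)).tolist())
rect("crateL rim",.38,.56,.1,.3,.065,.09)
rect("crateR rim",.4,.6,-.28,-.09,.065,.09)
rect("jar",.4,.56,-.02,.08,.05,.08)
rect("tape",.65,.78,0,.12,.015,.035)
rect("squeegee",.5,.8,-.55,-.36,.02,.06)
rect("can",.33,.47,.33,.43,.13,.17)
rect("tub",.38,.56,.43,.56,.08,.12)
rect("pack",.5,.8,.33,.56,.025,.05)
# board & line from colour
g=c["frame"].astype(int)
m=(g.min(-1)>170)&(abs(W[...,0]-.57)<.09)&(abs(W[...,1])<.4)&(W[...,2]<.02)
p=W[m][:,:2].astype(np.float32)*1000;r=cv2.minAreaRect(p);print("line",len(p),r,cv2.boxPoints(r).round().tolist())
m=(W[...,2]>.006)&(W[...,2]<.016)&(abs(W[...,0]-.36)<.09)&(abs(W[...,1])<.4);p=W[m][:,:2].astype(np.float32)*1000;r=cv2.minAreaRect(p);print("board",len(p),r,cv2.boxPoints(r).round().tolist())
E
```

```text
crateL rim 690 med z 0.074 c [454.4 194.3] size [ 90.8 151.2] ang 4.59
[[403.0, 266.0], [415.0, 115.0], [506.0, 123.0], [494.0, 273.0]]
crateR rim 677 med z 0.074 c [ 497.9 -171.4] size [ 90.5 151.8] ang 5.75
[[445.0, -100.0], [460.0, -251.0], [550.0, -242.0], [535.0, -91.0]]
jar 151 med z 0.065 c [482.   31.3] size [34.2 33.5] ang 2.56
[[464.0, 47.0], [466.0, 14.0], [500.0, 15.0], [498.0, 49.0]]
tape 152 med z 0.023 c [704.6  57. ] size [50.  48.9] ang 0.4
[[679.0, 81.0], [680.0, 32.0], [730.0, 33.0], [729.0, 82.0]]
squeegee 2493 med z 0.041 c [ 663.  -475.1] size [267.8 143.4] ang 2.84
[[526.0, -410.0], [533.0, -553.0], [800.0, -540.0], [793.0, -397.0]]
can 455 med z 0.15 c [394.2 395.1] size [52.6 52.9] ang 6.05
[[365.0, 419.0], [371.0, 366.0], [423.0, 372.0], [418.0, 424.0]]
tub 749 med z 0.1 c [441.1 505.3] size [72.7 72.2] ang 66.44
[[394.0, 486.0], [460.0, 458.0], [489.0, 524.0], [423.0, 553.0]]
pack 3285 med z 0.036 c [658.2 445.1] size [132.2 180.8] ang 84.32
[[562.0, 388.0], [742.0, 370.0], [755.0, 502.0], [575.0, 520.0]]
line 1385 ((575.3792724609375, 40.275054931640625), (19.62590980529785, 618.6513671875), 4.528522968292236) [[541.0, 348.0], [590.0, -269.0], [610.0, -267.0], [561.0, 349.0]]
board 8990 ((360.36834716796875, 1.0511474609375), (789.6844482421875, 179.4753875732422), 89.89991760253906) [[270.0, -394.0], [449.0, -394.0], [451.0, 396.0], [271.0, 396.0]]
```

Top view: the plywood crates are at (258,254) on the left and (401,241) on the right. The red look-alike at (450,347) is to be left alone. The board spans (212,280) to (440,302), and the line runs from (205,219) to (433,208). The scene view agrees with this.

Next I'll get the tool axes and the board edge.

```bash
cat >> h.py <<'E'
def tool():
    o=bot.get_obs();q=o["q"]
    return o,Ro.from_euler("xyz",o["tcp_rot"],degrees=True).as_matrix(),o["ee_pos"]
def plan(target,yaw_jaw):
    """shift in tool axes to target TCP; roll so tool y lies along +-yaw_jaw (deg)"""
    o,R,p=tool()
    y=R[:,1];a=np.degrees(np.arctan2(y[1],y[0]))
    d=(yaw_jaw-a+90)%180-90      # world-z turn
    s=-1 if R[2,0]<0 else 1
    print("tcp",p.round(4),"jaw yaw",round(a,1),"F",o["wrist_force"].round(1),"t",round(o["time"],2),"open",round(o["opening"],3))
    print("toolz",R[:,2].round(3),"shift",(R.T@(np.array(target)-p)).round(4),"roll deg",round(s*d,2),"rad",round(np.radians(s*d),4),"q6",round(o["q"][5],1))
E
python3 - <<'E'
from h import *
o,R,p=tool();print(R.round(3))
plan([.36,.194,.20],4.6)
c=cams.camera("top");g=c["frame"].astype(int);W=cloud(c)
for u in (220,240,260,280,300,340,370,390,410,430):
    col=g[250:300,u]; b=col[:,0]+col[:,1]+col[:,2]
    v=250+np.argmin(np.diff(b[8:])+0)+8 if 0 else None
    gr=cv2.GaussianBlur(c["frame"],(1,5),0)[:,u].astype(int)
    seg=(gr[:,1]-0)[262 if u>300 else 272:290]
    base=262 if u>300 else 272
    v=base+int(np.argmin(np.diff(seg)))
    print(u,v,W[v+1,u].round(3),gr[v-1:v+4].tolist())
E
```

```text
[[-0.     0.427  0.904]
 [-0.     0.904 -0.427]
 [-1.    -0.    -0.   ]]
tcp [0.2346 0.4974 0.2313] jaw yaw 64.7 F [ 0.5  0.4 -0.2] t 1.15 open 0.086
toolz [ 0.904 -0.427 -0.   ] shift [ 0.0313 -0.2209  0.2428] roll deg 60.14 rad 1.0497 q6 90.0
220 278 [0.391 0.298 0.01 ] [[77, 110, 135], [68, 100, 126], [54, 84, 112], [43, 70, 102], [39, 65, 98]]
240 277 [0.394 0.245 0.012] [[107, 152, 169], [91, 135, 161], [73, 115, 153], [63, 103, 147], [59, 96, 138]]
260 275 [0.401 0.192 0.014] [[103, 145, 160], [97, 138, 162], [77, 115, 151], [64, 100, 143], [61, 97, 142]]
280 273 [0.407 0.139 0.012] [[88, 124, 141], [89, 127, 152], [76, 112, 149], [66, 100, 144], [64, 99, 144]]
300 272 [0.411 0.087 0.011] [[93, 133, 156], [74, 111, 145], [64, 102, 144], [63, 102, 147], [64, 104, 148]]
340 268 [ 0.425 -0.019  0.008] [[107, 152, 173], [95, 139, 170], [80, 122, 164], [70, 110, 157], [66, 104, 151]]
370 265 [ 0.434 -0.099  0.012] [[102, 145, 171], [92, 134, 165], [79, 118, 157], [69, 107, 151], [65, 102, 146]]
390 263 [ 0.442 -0.153  0.003] [[102, 145, 167], [94, 135, 164], [79, 118, 156], [68, 107, 152], [62, 101, 147]]
410 262 [ 0.445 -0.206  0.009] [[102, 144, 167], [89, 131, 162], [75, 116, 157], [68, 108, 153], [65, 104, 149]]
430 277 [ 0.406 -0.258  0.011] [[62, 99, 143], [61, 98, 141], [58, 93, 136], [55, 88, 130], [54, 87, 129]]
```

{"name": "apply_moves", "arguments": {
  "commands": [
    [0.02,-0.05,0.06,0.14,1],
    [0.03,-0.08,0.1,0.28,1],
    [0.04,-0.12,0.15,0.42,1],
    [0.05,-0.15,0.19,0.56,1],
    [0.06,-0.18,0.23,0.7,1],
    [0.08,-0.214,0.266,0.84,1],
    [0.081,-0.214,0.266,0.98,1],
    [0.081,-0.214,0.266,1.034,1],
    [0.081,-0.214,0.266,1.034,1],
    [0.081,-0.214,0.266,1.034,1]
  ]
}}

```text
time: 2.2
ee_pos: [0.384, 0.1907, 0.1506]
tcp_rot: [127.3, 90.0, 42.9]
wrist_force: [0.5, 0.8, -0.5]
opening: 0.0852
```

```bash
python3 - <<'E'
from h import *
plan([.384,.190,.049],5.5)
o,R,p=tool();c=cams.camera("wrist")
cv2.imwrite("pics/w1.png",c["frame"]);print(R.round(3),c["mount"].round(3))
E
```

```text
tcp [0.384  0.1907 0.1506] jaw yaw 5.6 F [ 0.5  0.8 -0.5] t 2.2 open 0.085
toolz [ 0.098 -0.995 -0.   ] shift [ 1.016e-01 -1.000e-04  7.000e-04] roll deg 0.11 rad 0.0018 q6 110.8
[[ 0.     0.995  0.098]
 [ 0.     0.098 -0.995]
 [-1.     0.    -0.   ]] [[ 0.    -0.3    0.954 -0.143]
 [ 1.    -0.    -0.    -0.001]
 [ 0.     0.954  0.3   -0.077]
 [ 0.     0.     0.     1.   ]]
```

View pics/w1.png

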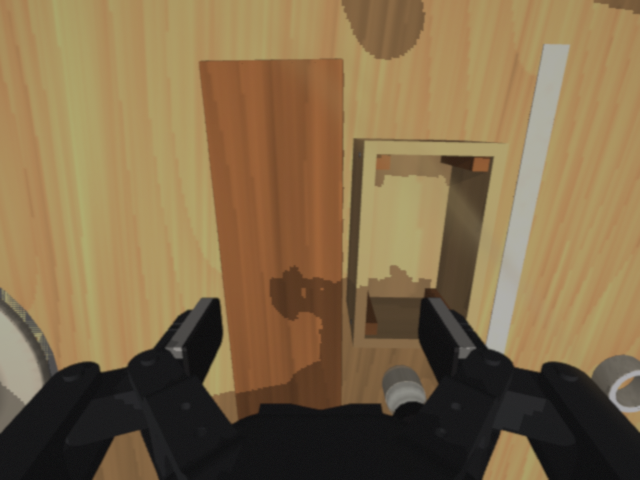

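```bash
python3 - <<'E'
from h import *
c=cams.camera("wrist");K=c["camera_matrix"];d=c["depth"];v,u=np.mgrid[:480,:640]
P=np.stack([(u-K[0,2])/K[0,0]*d,(v-K[1,2])/K[1,1]*d,d,np.ones_like(d)],-1)@c["mount"].T
m=(d>0)&(P[...,0]<0.0)&(u>320)
q=P[m][:,:3]*1000
print(len(q))
for a in range(-120,0,10):
    s=q[(q[:,0]>=a)&(q[:,0]<a+10)]
    if len(s): print(a,len(s),"y",s[:,1].min().round(),s[:,1].max().round(),"z",s[:,2].min().round(),s[:,2].max().round())
E
```

```text
31154
-110 86 y 6.0 21.0 z -22.0 -20.0
-100 5270 y -1.0 64.0 z -22.0 -7.0
-90 9154 y -1.0 71.0 z -19.0 5.0
-80 6467 y -1.0 73.0 z -19.0 12.0
-70 6013 y 32.0 73.0 z -17.0 12.0
-60 1156 y 40.0 70.0 z -15.0 -1.0
-50 1000 y 41.0 55.0 z -13.0 11.0
-40 963 y 41.0 55.0 z -13.0 10.0
-30 764 y 41.0 55.0 z -13.0 11.0
-20 281 y 41.0 48.0 z -12.0 10.0
```

{"name": "apply_moves", "arguments": {
  "commands": [
    [0.04,0,0,0,1],
    [0.08,0,0,0,1],
    [0.1,0,0,0,1],
    [0.1,0,0,0,1],
    [0.1,-0.008,0,0,1],
    [0.1,-0.013,0,0,1],
    [0.1,-0.018,0,0,1],
    [0.099,-0.023,0,0,1],
    [0.098,-0.029,0,0,1],
    [0.1,-0.034,0,0,1],
    [0.101,-0.039,0,0,1],
    [0.102,-0.044,0,0,1]
  ]
}}

```text
time: 3.5
ee_pos: [0.3396, 0.1869, 0.0485]
tcp_rot: [116.9, 90.0, 32.6]
wrist_force: [2.9, 1.3, -0.0]
opening: 0.0854
```

```bash
cat >> h.py <<'E'
def tilt(E,yaw=5.5,y=(-.07,.07)):
    """crate profile in (u,z) about board edge point E, from the top & scene clouds; RANSAC plane of far wall outer face"""
    a=np.radians(yaw);U=np.array([np.cos(a),np.sin(a)]);V=np.array([-U[1],U[0]])
    rng=np.random.default_rng(0)
    for n in ("top","scene"):
        c=cams.camera(n);W=cloud(c).reshape(-1,3);X=W[:,:2]-E
        q=np.c_[X@U,X@V,W[:,2]]*1000
        q=q[(abs(q[:,1])<65)&(q[:,0]>-30)&(q[:,0]<130)&(q[:,2]>14)&(q[:,2]<125)]
        if len(q)<30: print(n,"few");continue
        best=(0,)
        for _ in range(400):
            s=q[rng.choice(len(q),3,False)];nn=np.cross(s[1]-s[0],s[2]-s[0]);L=np.linalg.norm(nn)
            if L<200: continue
            nn/=L; 
            if abs(nn[1])>.15: continue
            m=abs((q-s[0])@nn)<2
            if m.sum()>best[0]: best=(m.sum(),m)
        s=q[best[1]];c0=s.mean(0);nn=np.linalg.svd(s-c0)[2][2];nn*=np.sign(nn[2])
        print(n,"N",best[0],"normal",nn.round(3),"tilt if far wall",np.degrees(np.arctan2(nn[2],nn[0])).round(1),"u",s[:,0].min().round(),s[:,0].max().round(),"z",s[:,2].min().round(),s[:,2].max().round(),"ztop",q[:,2].max().round())
    return cams
E
python3 - <<'E'
from h import *
plan([.384,.190,.049],5.5)
tilt(np.array([.403,.1915]))
E
```

```text
tcp [0.3396 0.1869 0.0485] jaw yaw 5.7 F [ 2.9  1.3 -0. ] t 3.5 open 0.085
toolz [ 0.099 -0.995 -0.   ] shift [-0.0005  0.0445  0.0013] roll deg 0.17 rad 0.003 q6 113.1
top N 566 normal [0.866 0.013 0.5  ] tilt if far wall 30.0 u 42.0 84.0 z 43.0 114.0 ztop 120.0
scene N 912 normal [0.864 0.007 0.504] tilt if far wall 30.3 u 43.0 84.0 z 46.0 115.0 ztop 125.0
```

{"name": "apply_moves", "arguments": {
  "commands": [
    [0.002,-0.004,0,0,1],
    [0.005,-0.009,0,0,1],
    [0.0075,-0.0125,0,0,1],
    [0.01,-0.015,0,0,1],
    [0.0125,-0.0165,0,0,1],
    [0.0125,-0.0165,0,0,1]
  ]
}}

```text
time: 4.2
ee_pos: [0.3225, 0.1851, 0.0354]
tcp_rot: [-87.8, 90.0, -172.1]
wrist_force: [1.6, 1.0, 1.0]
opening: 0.0853
```

```bash
python3 - <<'E'
from h import *
plan([.384,.190,.049],5.5)
tilt(np.array([.403,.1915]))
E
```

```text
tcp [0.3225 0.1851 0.0354] jaw yaw 5.7 F [1.6 1.  1. ] t 4.2 open 0.085
toolz [ 0.099 -0.995  0.   ] shift [-0.0136  0.0617  0.0012] roll deg 0.2 rad 0.0034 q6 114.1
top N 766 normal [0.612 0.001 0.791] tilt if far wall 52.2 u 2.0 64.0 z 72.0 123.0 ztop 125.0
scene N 967 normal [0.589 0.017 0.808] tilt if far wall 53.9 u 3.0 66.0 z 73.0 120.0 ztop 125.0
```

{"name": "apply_moves", "arguments": {
  "commands": [
    [0.0025,-0.001,0,0,1],
    [0.005,-0.002,0,0,1],
    [0.008,-0.003,0,0,1],
    [0.0085,-0.003,0,0,1]
  ]
}}

```text
time: 4.7
ee_pos: [0.3204, 0.185, 0.0277]
tcp_rot: [101.6, 89.9, 17.3]
wrist_force: [1.5, -0.4, 8.8]
opening: 0.0854
```

```bash
python3 - <<'E'
from h import *
plan([.384,.190,.049],5.5)
tilt(np.array([.403,.1915]))
print(cams.spot_in("stamp","scene"))
c=cams.camera("scene");print(cams.spot_in("stamp","scene"))
cv2.imwrite("pics/tL.png",cv2.resize(c["frame"][180:280,330:463],(800,600),interpolation=cv2.INTER_CUBIC))
E
```

```text
tcp [0.3204 0.185  0.0277] jaw yaw 5.7 F [ 1.5 -0.4  8.8] t 4.7 open 0.085
toolz [ 0.099 -0.995 -0.   ] shift [-0.0212  0.0638  0.0014] roll deg 0.19 rad 0.0033 q6 114.3
top N 764 normal [0.503 0.009 0.864] tilt if far wall 59.8 u -10.0 58.0 z 78.0 120.0 ztop 124.0
scene N 916 normal [0.484 0.018 0.875] tilt if far wall 61.0 u -18.0 61.0 z 79.0 123.0 ztop 125.0
[{'rect': [363.2, 193.2, 433.2, 238.0], 'confidence': 0.77}]
[{'rect': [366.0, 195.1, 433.3, 238.1], 'confidence': 0.66}]
```

View pics/tL.png

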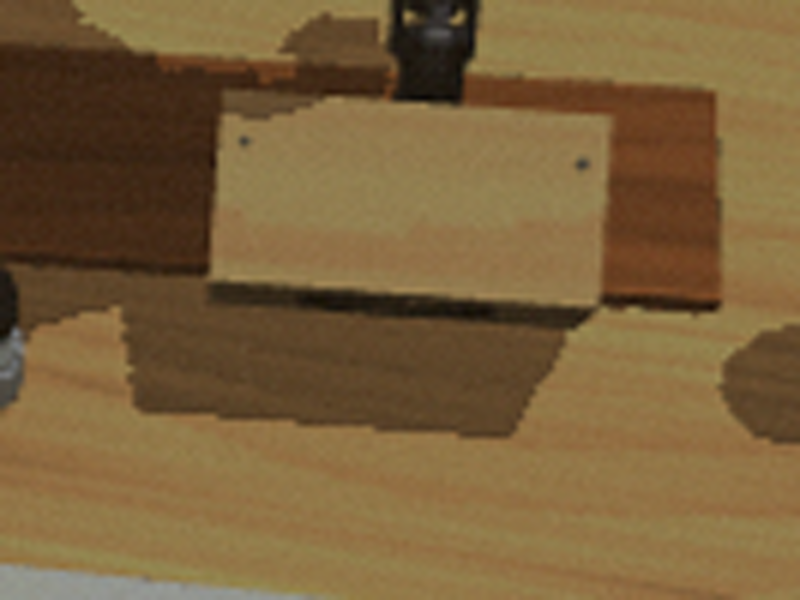

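{"name": "apply_moves", "arguments": {
  "commands": [
    [0.001,-0.001,0,0,1],
    [0.002,-0.002,0,0,1],
    [0.002,-0.002,0,0,1]
  ]
}}

```text
time: 5.25
ee_pos: [0.3201, 0.1852, 0.0272]
tcp_rot: [95.8, 89.7, 11.5]
wrist_force: [2.3, -2.3, 11.5]
opening: 0.0857
```

```bash
python3 - <<'E'
from h import *
plan([.384,.190,.049],5.5)
tilt(np.array([.403,.1915]))
c=cams.camera("scene");print(cams.spot_in("stamp","scene"))
cv2.imwrite("pics/tL2.png",cv2.convertScaleAbs(cv2.resize(c["frame"][195:255,355:435],(800,600),interpolation=cv2.INTER_CUBIC),alpha=1.6))
np.save("tL.npy",c["frame"])
E
```

```text
tcp [0.3201 0.1852 0.0272] jaw yaw 5.7 F [ 2.3 -2.3 11.5] t 5.25 open 0.086
toolz [ 0.099 -0.995 -0.001] shift [-0.0215  0.0642  0.0015] roll deg 0.16 rad 0.0027 q6 114.5
top N 799 normal [0.476 0.008 0.879] tilt if far wall 61.6 u -25.0 57.0 z 80.0 123.0 ztop 123.0
scene N 949 normal [0.466 0.016 0.885] tilt if far wall 62.2 u -17.0 59.0 z 80.0 122.0 ztop 125.0
[]
```

View pics/tL2.png

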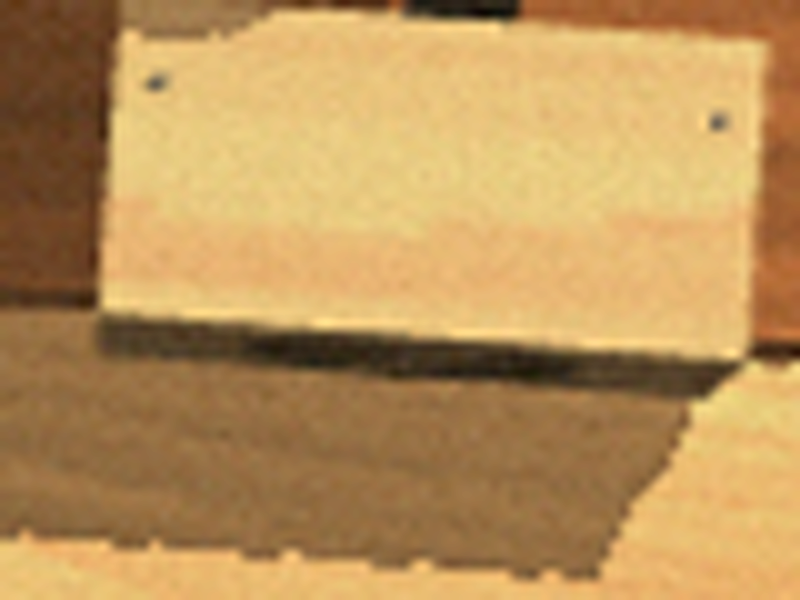

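The left underside shows a dark mark about 80 mm wide at the middle, at (250–570, 340–380) in the crop, with the crate tilted about 62°. That makes it the likely stamped crate. Now I'll lower it.

{"name": "apply_moves", "arguments": {
  "commands": [
    [-0.006,0.003,0,0,1],
    [-0.01,0.01,0,0,1],
    [-0.014,0.016,0,0,1],
    [-0.017,0.022,0,0,1],
    [-0.019,0.028,0,0,1],
    [-0.021,0.034,0,0,1],
    [-0.023,0.041,0,0,1],
    [-0.025,0.049,0,0,1],
    [-0.025,0.057,0,0,1],
    [-0.024,0.065,0,0,1],
    [-0.024,0.071,0,0,1],
    [-0.024,0.073,0,0,1]
  ]
}}

```text
time: 6.65
ee_pos: [0.3929, 0.1923, 0.0512]
tcp_rot: [93.6, 89.7, 9.2]
wrist_force: [-0.3, -0.6, 0.7]
opening: 0.0854
```

```bash
cat >> h.py <<'E'
def rim(x0,x1,y0,y1):
    W=cloud(cams.camera("top"))
    m=(W[...,0]>x0)&(W[...,0]<x1)&(W[...,1]>y0)&(W[...,1]<y1)&(W[...,2]>.062)&(W[...,2]<.084)
    r=cv2.minAreaRect(W[m][:,:2].astype(np.float32)*1000);print("rim",m.sum(),"medz",np.median(W[m][:,2]).round(4),np.round(r[0],1),np.round(r[1],1),round(r[2],2));print(np.round(cv2.boxPoints(r)).tolist())
E
python3 - <<'E'
from h import *
plan([.384,.190,.049],5.5)
rim(.38,.56,.1,.3)
E
```

```text
tcp [0.3929 0.1923 0.0512] jaw yaw 5.6 F [-0.3 -0.6  0.7] t 6.65 open 0.085
toolz [ 0.098 -0.995 -0.   ] shift [ 0.0022 -0.0091  0.0014] roll deg 0.14 rad 0.0025 q6 110.5
rim 317 medz 0.0738 [452.2 156.5] [90.5 74.4] 7.04
[[403.0, 188.0], [412.0, 114.0], [502.0, 125.0], [493.0, 199.0]]
```

{"name": "apply_moves", "arguments": {
  "commands": [
    [-0.05,0,0,0,1],
    [-0.1,0,0,0,1],
    [-0.1,0,0.05,0,1],
    [-0.1,0,0.1,0,1],
    [-0.1,0,0.15,0,1],
    [-0.1,0,0.2,0,1],
    [-0.1,-0.001,0.25,0,1],
    [-0.1,-0.001,0.3,0,1],
    [-0.1,-0.001,0.35,0,1],
    [-0.1,-0.001,0.371,0,1],
    [-0.1,-0.001,0.371,0,1],
    [-0.1,-0.001,0.371,0,1]
  ]
}}

```text
time: 7.9
ee_pos: [0.4275, -0.1772, 0.1509]
tcp_rot: [102.3, 89.7, 17.9]
wrist_force: [-0.4, -0.2, 0.8]
opening: 0.0855
```

```bash
python3 - <<'E'
from h import *
plan([.428,-.1775,.051],5.7)
rim(.38,.56,.1,.3)
rim(.4,.6,-.28,-.09)
E
```

```text
tcp [ 0.4275 -0.1772  0.1509] jaw yaw 5.6 F [-0.4 -0.2  0.8] t 7.9 open 0.086
toolz [ 0.097 -0.995 -0.001] shift [ 0.0999 -0.      0.0005] roll deg -0.13 rad -0.0022 q6 61.8
rim 716 medz 0.0742 [447.9 194.4] [ 90.6 150.9] 6.75
[[394.0, 264.0], [412.0, 114.0], [502.0, 125.0], [484.0, 275.0]]
rim 417 medz 0.074 [ 496.4 -158.2] [ 90.9 125.8] 5.25
[[445.0, -100.0], [457.0, -225.0], [547.0, -217.0], [536.0, -91.0]]
```

{"name": "apply_moves", "arguments": {
  "commands": [
    [0.04,0,0,0,1],
    [0.08,0,0,0,1],
    [0.1,0,0,0,1],
    [0.1,0,0,0,1],
    [0.1,-0.009,0,0,1],
    [0.1,-0.015,0,0,1],
    [0.1,-0.02,0,0,1],
    [0.099,-0.026,0,0,1],
    [0.098,-0.031,0,0,1],
    [0.1,-0.036,0,0,1],
    [0.101,-0.041,0,0,1],
    [0.102,-0.046,0,0,1]
  ]
}}

```text
time: 9.2
ee_pos: [0.382, -0.1808, 0.0488]
tcp_rot: [97.6, 89.7, 13.3]
wrist_force: [1.4, -0.3, 0.2]
opening: 0.0854
```

```bash
python3 - <<'E'
from h import *
plan([.428,-.1775,.051],5.7)
tilt(np.array([.444,-.176]))
E
```

```text
tcp [ 0.382  -0.1808  0.0488] jaw yaw 5.7 F [ 1.4 -0.3  0.2] t 9.2 open 0.085
toolz [ 0.099 -0.995 -0.001] shift [-0.002   0.0461  0.0013] roll deg -0.02 rad -0.0003 q6 58.9
top N 521 normal [0.866 0.015 0.499] tilt if far wall 29.9 u 43.0 84.0 z 41.0 112.0 ztop 125.0
scene N 878 normal [0.871 0.017 0.492] tilt if far wall 29.5 u 43.0 85.0 z 44.0 112.0 ztop 124.0
```

{"name": "apply_moves", "arguments": {
  "commands": [
    [0.002,-0.004,0,0,1],
    [0.005,-0.009,0,0,1],
    [0.0075,-0.0125,0,0,1],
    [0.01,-0.015,0,0,1],
    [0.0125,-0.017,0,0,1],
    [0.015,-0.018,0,0,1],
    [0.018,-0.019,0,0,1],
    [0.021,-0.02,0,0,1],
    [0.0215,-0.02,0,0,1]
  ]
}}

```text
time: 10.2
ee_pos: [0.3623, -0.1827, 0.0272]
tcp_rot: [98.4, 89.7, 14.0]
wrist_force: [0.9, 1.5, 5.6]
opening: 0.0857
```

```bash
python3 - <<'E'
from h import *
plan([.428,-.1775,.051],5.7)
tilt(np.array([.444,-.176]))
E
```

```text
tcp [ 0.3623 -0.1827  0.0272] jaw yaw 5.7 F [0.9 1.5 5.6] t 10.2 open 0.086
toolz [ 0.099 -0.995 -0.001] shift [-0.0235  0.066   0.0013] roll deg -0.03 rad -0.0005 q6 57.4
top N 813 normal [0.479 0.013 0.878] tilt if far wall 61.4 u -24.0 59.0 z 78.0 124.0 ztop 125.0
scene N 886 normal [ 0.481 -0.002  0.877] tilt if far wall 61.2 u -17.0 59.0 z 78.0 123.0 ztop 125.0
```

Small nudge up to about 62°, then a look.

{"name": "apply_moves", "arguments": {
  "commands": [
    [0.001,-0.001,0,0,1],
    [0.0015,-0.0015,0,0,1]
  ]
}}

```text
time: 10.5
ee_pos: [0.362, -0.1829, 0.0267]
tcp_rot: [93.1, 89.5, 8.8]
wrist_force: [0.9, 3.3, 9.4]
opening: 0.0853
```

```bash
python3 - <<'E'
from h import *
plan([.428,-.1775,.051],5.7)
tilt(np.array([.444,-.176]))
c=cams.camera("scene");print(cams.spot_in("stamp","scene"))
f=lambda im,r,l:cv2.convertScaleAbs(cv2.resize(im[r:r+50,l:l+90],(720,400),interpolation=cv2.INTER_CUBIC)[100:400],alpha=1.6)
cv2.imwrite("pics/tR.png",np.vstack([f(np.load("tL.npy"),195,352),f(c["frame"],192,198)]))
E
```

```text
tcp [ 0.362  -0.1829  0.0267] jaw yaw 5.7 F [0.9 3.3 9.4] t 10.5 open 0.085
toolz [ 0.099 -0.995 -0.   ] shift [-0.0238  0.0665  0.0011] roll deg -0.0 rad -0.0001 q6 57.3
top N 850 normal [0.471 0.005 0.882] tilt if far wall 61.9 u -24.0 59.0 z 78.0 123.0 ztop 123.0
scene N 893 normal [0.479 0.002 0.878] tilt if far wall 61.4 u -19.0 59.0 z 79.0 124.0 ztop 125.0
[{'rect': [362.4, 208.9, 431.9, 263.1], 'confidence': 0.58}]
```

View pics/tR.png

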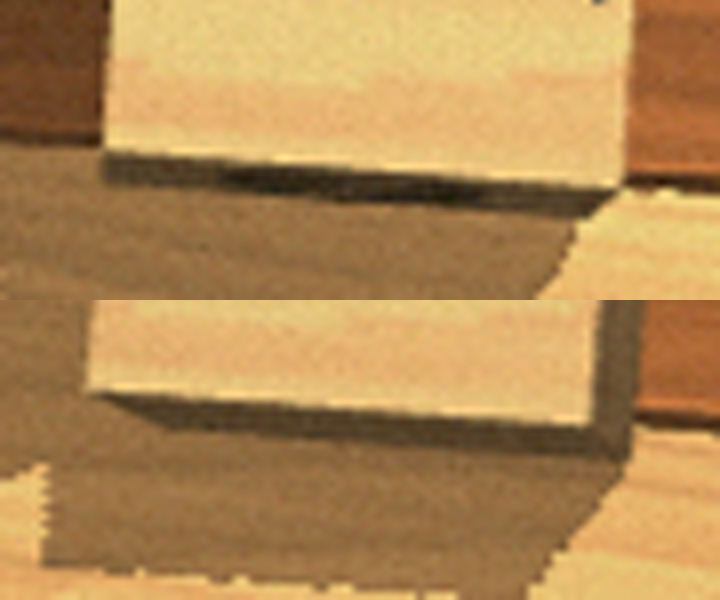

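The right underside (lower half, 180–600 × 400–450) is one even tone. The left underside (upper half) has the black mark at 230–470. The left crate is therefore the stamped one. Lowering the right crate.

{"name": "apply_moves", "arguments": {
  "commands": [
    [-0.006,0.003,0,0,1],
    [-0.01,0.01,0,0,1],
    [-0.014,0.016,0,0,1],
    [-0.017,0.022,0,0,1],
    [-0.019,0.028,0,0,1],
    [-0.021,0.034,0,0,1],
    [-0.023,0.041,0,0,1],
    [-0.025,0.049,0,0,1],
    [-0.025,0.057,0,0,1],
    [-0.024,0.065,0,0,1],
    [-0.024,0.071,0,0,1],
    [-0.024,0.073,0,0,1]
  ]
}}

```text
time: 11.9
ee_pos: [0.4349, -0.1755, 0.051]
tcp_rot: [95.2, 89.6, 11.0]
wrist_force: [-0.3, 0.1, -0.2]
opening: 0.0851
```

{"name": "apply_moves", "arguments": {
  "commands": [
    [-0.05,0,0,0,1],
    [-0.1,0,0,0,1],
    [-0.1,0,0,0,1]
  ]
}}

```text
time: 12.2
ee_pos: [0.4363, -0.1766, 0.1575]
tcp_rot: [77.1, 89.1, -7.2]
wrist_force: [0.2, -0.0, 0.2]
opening: 0.0855
```

```bash
python3 - <<'E'
from h import *
rim(.38,.56,.1,.3)
rim(.4,.6,-.28,-.09)
plan([.35,.182,.16],6.75+90)
E
```

```text
rim 716 medz 0.0743 [447.6 194.3] [ 90.6 150.7] 6.68
[[394.0, 264.0], [411.0, 114.0], [501.0, 125.0], [484.0, 274.0]]
rim 383 medz 0.0734 [ 487.5 -155.5] [ 91.  118.5] 6.08
[[436.0, -101.0], [449.0, -219.0], [539.0, -210.0], [527.0, -92.0]]
tcp [ 0.4346 -0.1759  0.1521] jaw yaw 5.7 F [ 0.4 -0.1 -0.9] t 12.3 open 0.085
toolz [ 0.1   -0.995  0.   ] shift [-0.0085 -0.0485 -0.3646] roll deg 88.96 rad 1.5527 q6 62.1
```

{"name": "apply_moves", "arguments": {
  "commands": [
    [-0.008,0,-0.04,-0.14,1],
    [-0.008,0,-0.08,-0.28,1],
    [-0.008,0,-0.12,-0.42,1],
    [-0.008,0,-0.16,-0.56,1],
    [-0.008,-0.005,-0.2,-0.7,1],
    [-0.008,-0.01,-0.24,-0.84,1],
    [-0.008,-0.015,-0.28,-0.98,1],
    [-0.008,-0.018,-0.32,-1.12,1],
    [-0.008,-0.018,-0.3656,-1.26,1],
    [-0.008,-0.018,-0.3656,-1.4,1],
    [-0.008,-0.018,-0.3656,-1.54,1],
    [-0.008,-0.018,-0.3656,-1.589,1]
  ]
}}

```text
time: 13.5
ee_pos: [0.3794, 0.1862, 0.158]
tcp_rot: [-14.2, 89.6, -7.0]
wrist_force: [-0.4, 0.3, -0.4]
opening: 0.0856
```

```bash
python3 - <<'E'
from h import *
plan([.379,.186,.017],6.7+90)
rim(.4,.6,-.28,-.09)
E
```

```text
tcp [0.3794 0.1862 0.158 ] jaw yaw 97.1 F [-0.4  0.3 -0.4] t 13.5 open 0.086
toolz [0.992 0.124 0.007] shift [ 1.41e-01  1.00e-04 -1.30e-03] roll deg 0.43 rad 0.0076 q6 19.2
rim 713 medz 0.0735 [ 489.4 -171.6] [ 90.7 151.6] 6.26
[[436.0, -101.0], [453.0, -252.0], [543.0, -242.0], [526.0, -91.0]]
```

{"name": "apply_moves", "arguments": {
  "commands": [
    [0.05,0,0,0,1],
    [0.1,0,0,0,1],
    [0.141,0,0,0,1],
    [0.141,0,0,0,1],
    [0.141,0,0.006,0,1],
    [0.141,0,0.012,0,1],
    [0.141,0,0.02,0,1],
    [0.141,0,0.03,0,1],
    [0.141,0,0.04,0,1],
    [0.141,0,0.05,0,1],
    [0.141,0,0.06,0,1],
    [0.141,0,0.07,0,1]
  ]
}}

```text
time: 14.75
ee_pos: [0.4507, 0.1947, 0.0175]
tcp_rot: [-14.0, 89.6, -6.9]
wrist_force: [-3.3, -0.4, 0.3]
opening: 0.0853
```

```bash
python3 - <<'E'
from h import *
rim(.38,.7,.09,.34)
plan([.379,.186,.017],6.7+90)
E
```

```text
rim 262 medz 0.0744 [500.2 154.2] [116.2  58.5] 7.63
[[439.0, 175.0], [446.0, 118.0], [562.0, 133.0], [554.0, 191.0]]
tcp [0.4521 0.1949 0.0176] jaw yaw 97.1 F [-0.7 -1.4 -0.1] t 14.8 open 0.085
toolz [0.992 0.124 0.008] shift [-0.      0.0002 -0.0737] roll deg 0.41 rad 0.0071 q6 16.3
```

{"name": "apply_moves", "arguments": {
  "commands": [
    [0,0,0.01,0,1],
    [0,0,0.022,0,1],
    [0,0,0.034,0,1],
    [0,0,0.046,0,1],
    [0,0,0.058,0,1],
    [0,0,0.07,0,1],
    [0,0,0.082,0,1],
    [0,0,0.093,0,1],
    [0,0,0.103,0,1],
    [0,0,0.111,0,1],
    [0,0,0.118,0,1],
    [0,0,0.123,0,1]
  ]
}}

```text
time: 16.0
ee_pos: [0.5747, 0.2102, 0.0185]
tcp_rot: [-10.9, 89.5, -3.8]
wrist_force: [-1.9, -0.1, -1.2]
opening: 0.0853
```

{"name": "apply_moves", "arguments": {
  "commands": [
    [0,0,0.002,0,1],
    [0,0,0.002,0,1],
    [0,0,-0.02,0,1],
    [0,0,-0.05,0,1],
    [-0.05,0,-0.08,0,1],
    [-0.1,0,-0.12,0,1],
    [-0.15,0,-0.16,0,1],
    [-0.2,0,-0.2,0,1],
    [-0.2,0,-0.24,0,1],
    [-0.2,0,-0.24,0,1]
  ]
}}

```text
time: 17.0
ee_pos: [0.3332, 0.1803, 0.2193]
tcp_rot: [0.2, 89.3, 7.3]
wrist_force: [1.0, -0.1, 0.4]
opening: 0.0855
```

```bash
python3 - <<'E'
from h import *
plan([.379,.186,.017],6.7+90)
rim(.5,.75,.09,.34)
rim(.4,.6,-.28,-.09)
c=cams.camera("top");cv2.imwrite("pics/top9.png",c["frame"])
W=cloud(c);g=c["frame"].astype(int)
for k in ["ink_jar","tape_roll","spray_can"]: print(k,[ (np.round(r["rect"]),round(r["confidence"],2)) for r in cams.spot_in(k,"top")[:2]])
E
```

```text
tcp [0.3332 0.1803 0.2193] jaw yaw 97.1 F [ 1.  -0.1  0.4] t 17.0 open 0.085
toolz [0.992 0.124 0.012] shift [ 0.2028 -0.      0.0437] roll deg 0.41 rad 0.0072 q6 21.5
rim 760 medz 0.074 [633.8 217.9] [ 91.4 150.9] 7.09
[[579.0, 287.0], [598.0, 137.0], [688.0, 149.0], [670.0, 298.0]]
rim 716 medz 0.0735 [ 489.3 -171.6] [ 90.8 150.9] 6.2
[[436.0, -101.0], [452.0, -252.0], [543.0, -242.0], [526.0, -92.0]]
ink_jar [(array([311., 236., 330., 256.]), 0.59), (array([218., 163., 284., 212.]), 0.43)]
tape_roll [(array([502., 245., 530., 347.]), 0.7), (array([304., 156., 323., 177.]), 0.54)]
spray_can [(array([154., 262., 187., 282.]), 0.79)]
```

View pics/top9.png

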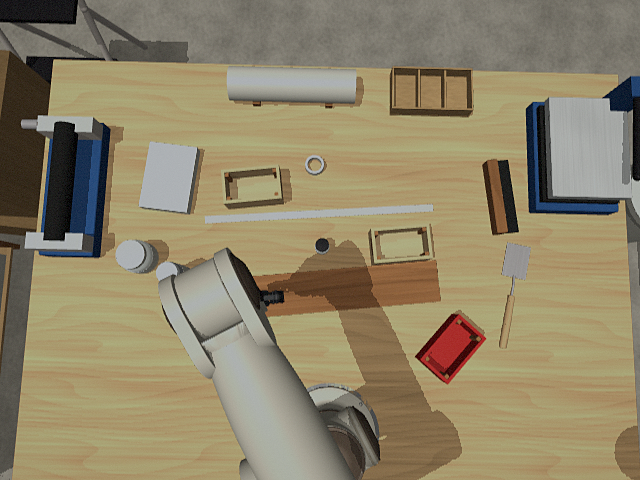

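Top view: the stamped crate at (252,186) is fully past the line at (205–433, 208–219). The right crate at (401,243) is flat at the board, and the jar at (321,245), tape roll and other items are where they started. Handing in.

```bash
python3 -c "
from h import *
print(bot.job_done())"
```

```text
the job is handed in; nothing more can be done
None
```

The job is done and handed in at about 17 s. I tipped both plywood crates to look underneath, left first, then pushed the stamped one past the dispatch line. No verdict came back.

- **Tipping:** The depth fits gave about 62° for the left crate and 61.5–62° for the right. The wrist force stayed below about 12 N. Both came back down flat.
- **Which crate is stamped:** The left crate showed a black mark about 80 mm wide in the middle of its underside; the right one was bare. The scene camera saw the undersides at a very flat angle, so I compared enlarged crops of the two. The stamp detector was unreliable and gave some hits that were clearly wrong, so I did not rely on it.
- **End position, stamped crate:** The left crate stands flat (rim at 74 mm). Its nearest bottom corner is about 13 mm past the far edge of the line.
- **End position, bare crate:** The right crate is flat with its near wall against the board, about 9 mm closer to the robot than at the start.
- **Everything else:** The jar, tape roll, squeegee, sheet pack, tub, spatula and red crate look unmoved in the last top picture. The spray can was partly hidden by the raised arm there. The detector placed it at about the same spot as before. The robot was touching nothing when I handed in.

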